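# Cover the read plate and show the next one to the label reader

## Robot

A 6-joint arm with a two-finger parallel gripper is mounted at the origin on the work surface. World frame = base frame: x ahead of the robot, y to its left, z up, the work surface at z = 0. Lengths are in m, angles in rad, forces in N, time in s.
With the tool pointing down it reaches from about 0.325 to 0.9 m from the base axis. Payload 6.1 kg.
Tool frame: the origin (TCP) lies on the mounting face of the last link; the fingertips stand 173 mm ahead of it and the grasp point (between the pads) lies 155 mm ahead of it; z points along the fingers, x is the direction in which the jaws open and shut, and the axes are right-handed (so a half turn about z gives the same grasp; the last joint's range is limited). The gripper opens to 85 mm and grips with 20 to 120 N. Pads are 22 mm wide; open, the fingers measure 114 mm over their backs; the gripper's body (76 mm by 85 mm) begins 54 mm behind the grasp point. The pads swing forward as they close: fully open they stand 13 mm farther back than shut.
Start: joints at [-1.431, 0.22, 1.526, -0, 1.395, -0.126], TCP at [0.164, -0.603, 0.405] pointing down, gripper open.
Joint ranges: [-2.98, 2.98], [-0.91, 2.08], [0.09, 2.57], [-1.24, 4.39], [0.2, 2.65], [-2.68, 2.68]. Speed limits (rad/s): [2.57, 2.57, 3.01, 3.14, 3.14, 3.14].

## Interface

Orientations are given as a unit quaternion [x, y, z, w].
In Python, from station import robot, eyes gives the robot as it stands.
- The arm moves only by the tool drive_tool, never from a script. Its argument "motion" is a list of rows, each a list of 7 numbers: the finger opening in m, from 0 to 0.0854, then the shift along the tool's x, y, z in m, then the turn, a rotation vector about the tool's x, y, z in degrees. A call has 1 to 10 rows; each row shifts and turns the commanded pose from where the row before left it, along the tool's axes as they then stand; what a row does not reach is not made up. A row lasts 1/10 s, in which the tool goes at most 50 mm and 8.59 degrees, less where a joint would pass 70% of its speed; a pose out of reach is approached as far as the arm can. A call with a gripper value outside its range is refused whole. The fingers move at their own pace and stop on an object; the grip force is fixed at half the most. Time passes only in rows, so rows that do not move let the fingers close. It gives the time, the measured TCP pose, the force and the opening at its end, in the units of the state.
- robot.read_state(): the state, without advancing time (a new reading comes with each control period).
- eyes.snapshot(name): name is "scene" or "top"; returns a dict with "frame" (420x560x3 uint8, red, green, blue), "depth" (420x560 float32, m along the optical axis (not along the pixel's ray), 0 where there is no reading), "fov_y" (degrees; the focal length in pixels is half the picture's height over the tangent of half this angle, whatever the lens; pixels are square), "cx", "cy" (the principal point, pixels), "k1" (the pictures are not rectified: a ray, as slopes to the right and down, at radius r is drawn at 1 + k1 r^2 times it, then the intrinsics apply), "rvec" (rotation vector, rad) and "tvec" (3), from world to camera coordinates, as OpenCV has them. Camera axes: x right, y down, z forward; pixel columns grow to the right and rows downward; lengths in m; the calibration is good to about 2 mm. A picture is of the moment at which its call begins.
- robot.finish_job(): hands the job in, once; it reports no verdict.
The state is a dict: "time_s": time; "joint_pos": joint angles; "dq": joint speeds; "effort": joint torques, N m; "tcp_pos": TCP position; "tcp_rot": TCP orientation; "ft_force": force on the tool from outside, world axes, zero at the start; "moment": the same for the moment, N m; "opening": finger opening in m.
Only numpy, scipy, OpenCV 4.12 (cv2) and the standard library are available. Lean on these libraries where they do the work, as an engineer would, in place of code of your own. Each camera call takes 0.05 s, during which the arm holds its last target.

## Task

Lay the white separator sheet gently on the amber glass plate in the stacking rack, squarely over it, and let go. Then take the loose amber plate by its clear part, find its frosted end by the corner notch, and show it to the label reader: level, label up, frosted end pointing at the console and centred over the round mark, about 80 mm above the bench. Finish while still holding it there, without disturbing anything else on the bench.

Things in the scene. Friction and masses are not known exactly. Their poses are not given: they have to be found in the camera images.
- sheet: White rigid plastic separator sheet, 120 (x) x 50 (y) x 6 (z) mm, 45 g, lying loose on the bench. Origin: centre of its underside; x along its length, y across, z up.
- plate: Loose glass plate, 110 (x) x 45 (y) x 6 (z) mm, 74 g, lying label side up on the bench. Origin: centre of its underside; +x to the frosted end, z up. Clear amber from x = -55 to +27 mm, frosted white from +27 to +55; a 10 x 10 mm notch at its +x, +y corner. Hold it across its width by the amber part only, middle of the pads at x below +14 mm.
- plate_label (a point): Centre of the frosted end on the top face of the loose plate, at (41, 0, 6) mm in the plate's frame, by a blue label patch of 14 x 22 mm.
- plate_clear_end (a point): Middle of the clear end face of the loose plate, at (-55, 0, 3) mm in the plate's frame.
- rack: Aluminium stacking rack, fixed to the bench: a rail 170 (x) x 40 (y) x 10 (z) mm. Origin: centre of its underside; x along its length. At each end two steel posts, 10 mm thick and 32 mm high above the rail, stand at x = +-75 mm, y = +-14 mm, so 140 mm is free between them; the long sides are open to fingers.
- stacked_plate: Amber glass plate of the same kind (110 x 45 x 6 mm), already lying loose on the middle of the rack, its underside 10 mm and its top 16 mm above the bench, long axis along the rack's, frosted end at its +x. Origin: centre of its underside.
- reader: Label reader, fixed. Origin: on the bench under the centre of the round green mark (40 mm across, white centre); +x points from the mark to the console, z up. Base plate 4 mm thick, x = -35 to +165 mm, 90 mm wide; off-white and teal console, 130 mm wide, 155 mm high, its front (black window) at x = +105 mm, facing back to the mark.
- beaker: Bystander: loose clear glass beaker, 60 mm across, 70 mm high. Origin: centre of its underside.
- jar: Bystander: loose amber glass jar with black cap, 42 mm across, 65 mm high. Origin: centre of its underside.
- wash_bottle: Bystander: loose white wash bottle with blue cap, 68 mm across, 170 mm high. Origin: centre of its underside.
- stopper: Bystander: loose beige stopper, 38 mm across its head, 32 mm high. Origin: centre of its underside.
Not all that is in view belongs to the job. Of the things shaped like the rack, the aluminium one is meant. There is more than one size of the sheet; the one meant has the size given above.

How it is judged:
On the way:
1. the separator sheet lies squarely on the plate in the rack, released (horizontal distance between sheet and stacked_plate below 0.01 m and angle between the x axis of sheet and the x axis of stacked_plate, either way round below 0.12 rad and height (world z) of sheet between 0.0135 and 0.0185 m and angle between sheet's own z axis and vertical below 0.06 rad and contact force between the fingers and sheet below 0.05 N and linear speed of sheet below 0.02 m/s), for 0.2 s.
At the end, for the whole second after the job is handed in: Sheet flat on the rack's plate (10 mm, 0.12 rad). Loose plate still in the fingers by its amber part (pads at plate x < 14 mm), touching nothing else, 50-115 mm up, level within 0.17 rad, label up, frosted end within 18 mm of the mark's centre and pointing at the console within 0.25 rad (horizontal distance between sheet and stacked_plate below 0.01 m and angle between the x axis of sheet and the x axis of stacked_plate, either way round below 0.12 rad and height (world z) of sheet between 0.0135 and 0.0185 m and angle between sheet's own z axis and vertical below 0.06 rad and horizontal distance between plate_label and reader below 0.018 m and height (world z) of plate between 0.05 and 0.115 m and angle between plate's own z axis and vertical below 0.17 rad and angle between the x axis of plate and the x axis of reader, either way round below 0.25 rad and x of plate_clear_end in the frame of reader below -0.06 m and x of the grasp point in the frame of plate below 0.014 m and contact force between the fingers and plate above 1 N and contact force between plate and reader below 0.05 N and contact force between plate and sheet below 0.05 N and linear speed of plate below 0.03 m/s and contact force between plate and rack below 0.05 N); the arm keeps its last pose, push and grip.
It fails at once if the plate in the rack is pushed off its place by more than 10 mm (distance of stacked_plate from where it was at the start of the episode above 0.01 m).
It fails at once if a bystander is moved by more than 20 mm (distance of any of beaker, jar, wash_bottle, stopper from where it was at the start of the episode above 0.02 m).
It fails at once if the sheet or the loose plate is dropped or knocked (moves faster than 0.5 m/s out of the fingers) ((contact force between the fingers and sheet below 0.05 N and linear speed of sheet above 0.5 m/s) or (contact force between the fingers and plate below 0.05 N and linear speed of plate above 0.5 m/s)).
It also fails if it takes over 54 s, if anything falls off the work surface, if the arm or the gripper's body presses on something with over 40 N, if the wrist force passes 120 N, or if a joint passes its speed limit or range.

## Working session

There is one attempt and no reset: what is moved stays moved. The work goes in short steps, Python scripts to look and compute and a tool call to move; the robot and the scene stay as the last step left them, time stands still between calls to the robot, and variables do not carry over. Pictures are saved under pics/ and viewed, and the job is handed in when it is done.

Besides the shell and the picture viewer there is one more tool, called as name([rows], argument=value, ...), one row to a line, values as JSON. drive_tool: Moves the arm, as the interface text tells. Its arguments: {"type":"object","properties":{"motion":{"type":"array"}},"required":["motion"]}

```bash
mkdir -p pics; ls
python3 - <<'E'
from station import robot, eyes
import cv2, numpy as np, pickle
print(robot.read_state())
for n in ("scene","top"):
    s=eyes.snapshot(n); pickle.dump(s,open(f"{n}0.pkl","wb"))
    cv2.imwrite(f"pics/{n}0.png",cv2.resize(s["frame"][:,:,::-1],(800,600),interpolation=cv2.INTER_CUBIC))
    print({k:v for k,v in s.items() if k not in("frame","depth")})
E
```

```text
pics
{'time_s': 0.0, 'joint_pos': array([-1.43110241e+00,  2.21265677e-01,  1.52761726e+00, -1.13624057e-05,
        1.39472073e+00, -1.26096782e-01]), 'dq': array([-0.00021981,  0.00089852,  0.00042357,  0.00022756,  0.00187368,
        0.00043645]), 'effort': array([-6.84969018e-04, -4.96901858e+01, -3.89397204e+01, -4.48379842e-04,
        1.13532390e-02, -3.54008773e-05]), 'tcp_pos': array([ 0.16412853, -0.60278285,  0.40357116]), 'tcp_rot': array([ 7.94566843e-01, -6.07175857e-01, -7.19745698e-04, -7.02169590e-04]), 'ft_force': array([ 0.11464907, -0.92692052, -0.47577871]), 'moment': array([ 0.02517264,  0.01447948, -0.01282735]), 'opening': 0.08519761862597712}
{'fov_y': 54.563685782342816, 'cx': 281.0537485673067, 'cy': 205.17557273847012, 'k1': 0.04208634180816561, 'rvec': array([ 2.09899927,  0.7671437 , -0.38219585]), 'tvec': array([-0.36221377, -0.18722545,  1.37220954])}
{'fov_y': 51.45546192815415, 'cx': 286.0784516849863, 'cy': 205.30843264952298, 'k1': -0.07751796963527671, 'rvec': array([ 2.24303894, -1.95935073,  0.19581337]), 'tvec': array([-0.07633615,  0.49519342,  0.94803609])}
```

View pics/scene0.png

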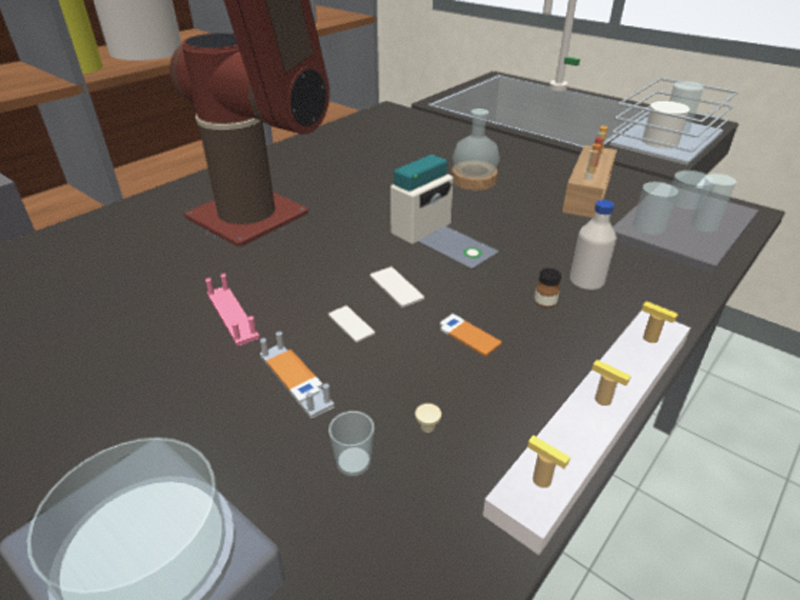

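View pics/top0.png

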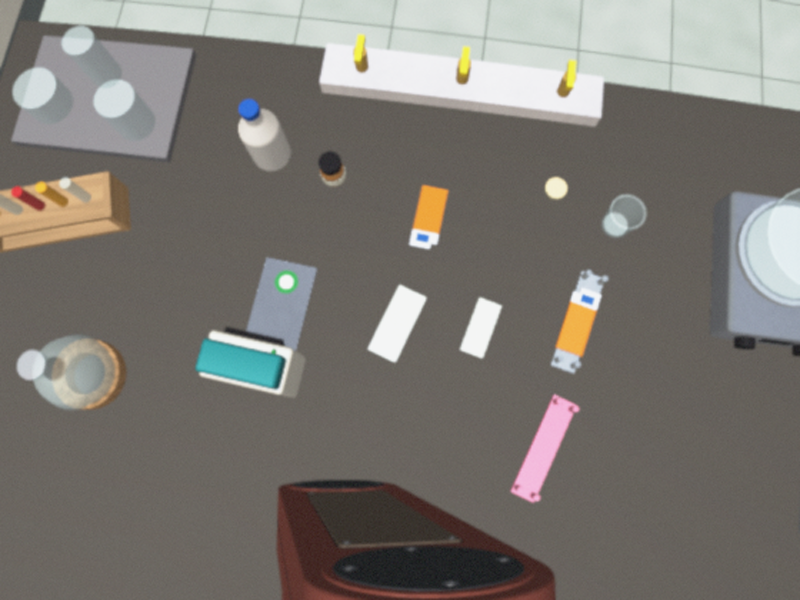

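```bash
cat > h.py <<'E'
import cv2, numpy as np, pickle
def K(s):
    f=s["frame"].shape[0]/2/np.tan(np.radians(s["fov_y"])/2)
    return np.array([[f,0,s["cx"]],[0,f,s["cy"]],[0,0,1.]])
def toworld(s,uv,z):
    d=np.array([s["k1"],0,0,0.])
    p=cv2.undistortPoints(np.array(uv,float).reshape(-1,1,2),K(s),d).reshape(-1,2)
    R=cv2.Rodrigues(s["rvec"])[0]; c=-R.T@s["tvec"]
    r=np.c_[p,np.ones(len(p))]@R
    return c+r*((z-c[2])/r[:,2])[:,None]
def project(s,P):
    return cv2.projectPoints(np.array(P,float).reshape(-1,1,3),s["rvec"],s["tvec"],K(s),np.array([s["k1"],0,0,0.]))[0].reshape(-1,2)
def comp(mask,seed):
    n,l,st,c=cv2.connectedComponentsWithStats(mask.astype(np.uint8))
    return l==l[seed[1],seed[0]], l[seed[1],seed[0]]
def rect(s,mask,z):
    # contour in world at mm -> minAreaRect
    cs,_=cv2.findContours(mask.astype(np.uint8),cv2.RETR_EXTERNAL,cv2.CHAIN_APPROX_NONE)
    c=max(cs,key=cv2.contourArea)[:,0,:]
    w=toworld(s,c,z)[:,:2]*1000
    (cx,cy),(a,b),ang=cv2.minAreaRect(w.astype(np.float32))
    if a<b: a,b=b,a; ang+=90
    ys,xs=np.nonzero(mask); m=toworld(s,np.c_[xs,ys],z)[:,:2]*1000
    mu=m.mean(0); ev,V=np.linalg.eigh(np.cov((m-mu).T)); v=V[:,1]
    return dict(c=(round(cx,1),round(cy,1)),size=(round(a,1),round(b,1)),ang=round((ang+90)%180-90,2),mean=mu.round(1),pang=round((np.degrees(np.arctan2(v[1],v[0]))+90)%180-90,2),pc_len=np.sqrt(12*ev).round(1))
E
cat > m.py <<'E'
from h import *
for n,seeds in (("top",dict(sheet=(279,226),small=(337,229),plate=(301,146),stack=(404,228),mark=(200,190),pt=(200,197))),("scene",dict(sheet=(278,200),small=(246,226),plate=(333,236),stack=(205,260)))):
    s=pickle.load(open(n+"0.pkl","rb")); hsv=cv2.cvtColor(s["frame"],cv2.COLOR_RGB2HSV).astype(int); H,S,V=hsv[...,0],hsv[...,1],hsv[...,2]
    white=(V>130)&(S<60); org=(S>130)&(H<22)&(V>120); green=(H>40)&(H<85)&(S>80)
    print(n)
    for k in ("sheet","small"):
        m,l=comp(white,seeds[k]); 
        print(k,l,rect(s,m,.006))
    for k in ("plate","stack"):
        m,l=comp(org,seeds[k]); print(k,l,rect(s,m,.006 if k=="plate" else .016))
        blue=(H>100)&(H<130)&(S>90)
        yy,xx=np.nonzero(m); c=np.array([xx.mean(),yy.mean()])
        nn,L,st,ce=cv2.connectedComponentsWithStats(blue.astype(np.uint8))
        for i in range(1,nn):
            if np.hypot(*(ce[i]-c))<50 and st[i,4]>8: print("  blue",st[i,4],toworld(s,[ce[i]],.006 if k=="plate" else .016)*1000)
    nn,L,st,ce=cv2.connectedComponentsWithStats(green.astype(np.uint8))
    for i in range(1,nn):
        if st[i,4]>15: print("green",ce[i],st[i],toworld(s,[[st[i,0]+st[i,2]/2-.5,st[i,1]+st[i,3]/2-.5]],.004)*1000)
E
python3 m.py
python3 - <<'E'
from h import *
s=pickle.load(open("top0.pkl","rb"));f=s["frame"][:,:,::-1]
a=cv2.resize(f[120:180,270:340],None,fx=8,fy=8,interpolation=cv2.INTER_CUBIC)
b=cv2.resize(f[180:270,375:435],None,fx=5.34,fy=5.34,interpolation=cv2.INTER_CUBIC)[:480]
cv2.imwrite("pics/crop.png",np.hstack([a[:480],b])[:,:800])
E
```

```text
top
sheet 15 {'c': (458.3, 5.3), 'size': (125.8, 56.1), 'ang': -18.11, 'mean': array([457.6,   5.6]), 'pang': np.float64(-17.71), 'pc_len': array([ 56., 125.])}
small 16 {'c': (469.6, -133.1), 'size': (99.4, 44.6), 'ang': -13.83, 'mean': array([ 469.1, -133. ]), 'pang': np.float64(-13.93), 'pc_len': array([44.4, 98.6])}
plate 9 {'c': (664.8, -24.0), 'size': (80.2, 47.2), 'ang': -4.24, 'mean': array([664.2, -24. ]), 'pang': np.float64(-4.57), 'pc_len': array([47.3, 80.2])}
  blue 33 [[610.4812158  -16.94765737   6.        ]]
stack 10 {'c': (486.2, -288.5), 'size': (78.2, 47.2), 'ang': -12.43, 'mean': array([ 486. , -288.3]), 'pang': np.float64(-12.59), 'pc_len': array([47.3, 78.3])}
  blue 32 [[ 538.24021733 -302.8957756    16.        ]]
green [200.04273504 196.74358974] [192 189  17  16 117] [[504.17870877 201.84299557   4.        ]]
scene
sheet 135 {'c': (458.5, 0.5), 'size': (128.0, 55.3), 'ang': -18.31, 'mean': array([ 4.602e+02, -3.000e-01]), 'pang': np.float64(-18.13), 'pc_len': array([ 55. , 127.4])}
small 137 {'c': (470.8, -138.0), 'size': (99.0, 42.0), 'ang': -13.96, 'mean': array([ 472.3, -139.1]), 'pang': np.float64(-14.2), 'pc_len': array([42.9, 98.6])}
plate 266 {'c': (663.7, -29.5), 'size': (81.4, 49.7), 'ang': -4.22, 'mean': array([664.5, -30.1]), 'pang': np.float64(-5.43), 'pc_len': array([49.6, 81.4])}
  blue 18 [[608.41486239 -20.81974825   6.        ]]
stack 267 {'c': (485.1, -292.8), 'size': (76.8, 46.4), 'ang': -12.64, 'mean': array([ 486.5, -293.5]), 'pang': np.float64(-13.02), 'pc_len': array([46.5, 76.8])}
  blue 31 [[ 536.8464843  -306.79184804   16.        ]]
green [399.69767442  42.23255814] [395  40  10   6  43] [[ -18.29141286 1659.86230121    4.        ]]
green [330.76923077 177.        ] [325 174  12   6  26] [[502.40081209 197.67529714   4.        ]]
```

View pics/crop.png

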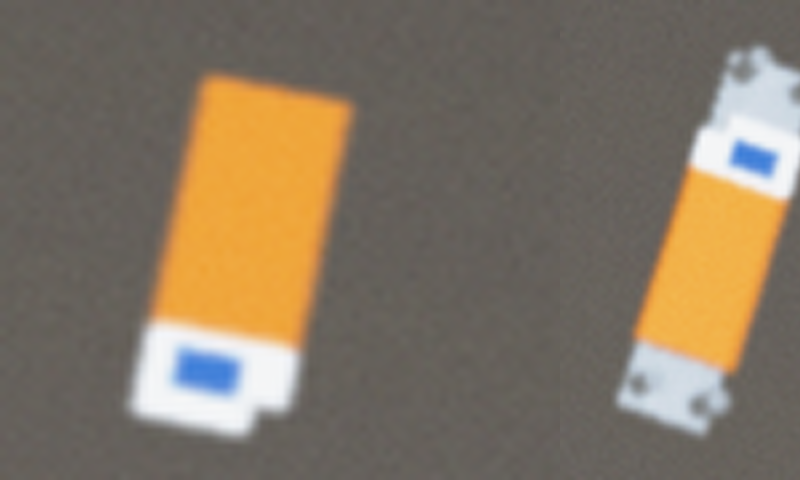

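```bash
cat > fit.py <<'E'
from h import *
from scipy.optimize import minimize
def box(x0,x1,hw,z0,h,p):
    c,s_=np.cos(p[2]),np.sin(p[2])
    P=np.array([[x,y,z] for x in(x0,x1) for y in(-hw,hw) for z in(z0,z0+h)])
    return np.c_[p[0]+c*P[:,0]-s_*P[:,1],p[1]+s_*P[:,0]+c*P[:,1],P[:,2]]
def fit(s,soft,roi,geom,p0):
    u0,v0,u1,v1=roi; SS=8
    obs=soft[v0:v1,u0:u1].astype(float)
    def cost(q):
        p=[p0[0]+q[0]/1e3,p0[1]+q[1]/1e3,p0[2]+q[2]/50]
        uv=cv2.convexHull(project(s,box(*geom,p)).astype(np.float32))[:,0]
        pt=np.round(((uv-[u0,v0]+.5)*SS-.5)*16).astype(np.int32)
        im=np.zeros(((v1-v0)*SS,(u1-u0)*SS),np.uint8); cv2.fillConvexPoly(im,pt,255,shift=4)
        im=cv2.resize(cv2.GaussianBlur(im,(0,0),SS*.8)/255.,(u1-u0,v1-v0),interpolation=cv2.INTER_AREA)
        return ((im-obs)**2).sum()
    r=minimize(cost,[0,0,0],method="Nelder-Mead",options=dict(initial_simplex=[[0,0,0],[4,0,0],[0,4,0],[0,0,2]],xatol=.02,fatol=1e-3))
    q=r.x; return (p0[0]+q[0]/1e3)*1e3,(p0[1]+q[1]/1e3)*1e3,np.degrees(p0[2]+q[2]/50),r.fun
def run(tag):
  for n in("top","scene"):
    s=pickle.load(open(n+tag+".pkl","rb")); f=s["frame"].astype(float)
    wh=np.clip((f.min(2)-75)/(225-75),0,1)
    og=np.clip((f[...,0]-f[...,2]-10)/150,0,1)
    for k,soft,geom,p0 in (("sheet",wh,(-.06,.06,.025,0,.006),(.458,.003,np.radians(-18))),
        ("small",wh,(-.047,.047,.02,0,.006),(.469,-.135,np.radians(-14))),
        ("plate",og,(-.055,.027,.0225,0,.006),(.65,-.025,np.radians(175.5))),
        ("stack",og,(-.055,.027,.0225,.01,.006),(.5,-.292,np.radians(-12.5)))):
        uv=project(s,box(*geom,p0)); a=np.floor(uv.min(0)-7).astype(int); b=np.ceil(uv.max(0)+8).astype(int)
        print(n,k,np.round(fit(s,soft,(*a,*b),geom,p0),2))
if __name__=="__main__": run("0")
E
python3 fit.py
python3 - <<'E'
from h import *
s=pickle.load(open("top0.pkl","rb"));f=s["frame"]
for n,p in dict(jar=(333/1,172),washtop=(268,155),stopper=(556,188),beaker=(615,226)).items():
    print(n,toworld(s,[[p[0]*.7,p[1]*.7]],0.0)[0].round(3))
E
python3 - <<'E'
from h import *
s=pickle.load(open("top0.pkl","rb"));f=s["frame"][:,:,::-1]
cv2.imwrite("pics/crop2.png",cv2.resize(f[170:285,130:230],None,fx=5,fy=5,interpolation=cv2.INTER_CUBIC))
E
```

```text
top sheet [458.52   5.6  -17.77  70.13]
top small [ 469.7  -133.48  -13.61   38.87]
top plate [651.15 -23.15 176.34   8.07]
top stack [ 500.51 -292.34  -12.37    7.94]
scene sheet [456.07   3.53 -17.72   3.18]
scene small [ 467.89 -136.14  -13.65    6.06]
scene plate [647.09 -25.44 176.12  11.48]
scene stack [ 495.95 -293.61  -12.4    34.26]
jar [0.71  0.155 0.   ]
washtop [0.728 0.275 0.   ]
stopper [ 0.733 -0.239  0.   ]
beaker [ 0.678 -0.347  0.   ]
```

View pics/crop2.png

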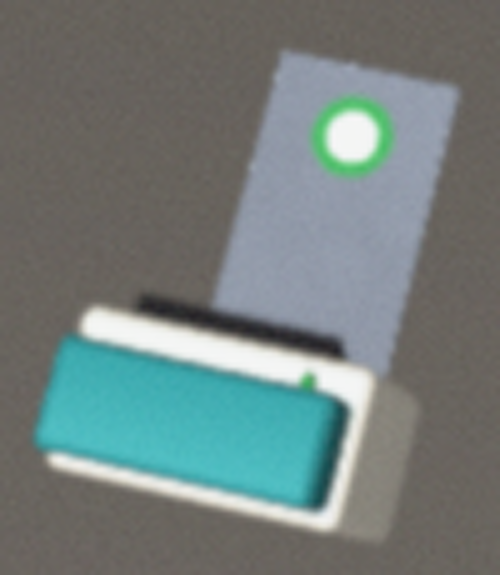

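Run:
```python
from h import *
s=pickle.load(open("top0.pkl","rb"))
c=np.array([[283,52],[459,88],[388,372],[213,300]])/5+[130,170]-.4
w=toworld(s,c,.004)[:,:2]*1e3; print(w.round(1))
for a,b in((0,1),(1,2),(0,3)):
    d=w[b]-w[a]; print(np.hypot(*d).round(1),np.degrees(np.arctan2(d[1],d[0])).round(1))
```

```text
[[540.4 242.8]
 [534.  154.1]
 [392.8 164.8]
 [415.3 254.1]]
88.9 -94.1
141.5 175.7
125.6 174.8
```

drive_tool([
  [0.07, -0.036, -0.0313, 0, 0, 0, 0],
  [0.07, -0.036, -0.0313, 0, 0, 0, 0],
  [0.07, -0.036, -0.0313, 0, 0, 0, 0],
  [0.07, -0.036, -0.0313, 0, 0, 0, 0],
  [0.07, -0.036, -0.0313, 0, 0, 0, 0],
  [0.07, -0.036, -0.0313, 0, 0, 0, 0],
  [0.07, -0.036, -0.0313, 0, 0, 0, 0],
  [0.07, -0.036, -0.0313, 0, 0, 0, 0],
  [0.07, -0.036, -0.0313, 0, 0, 0, 0],
  [0.07, -0.036, -0.0313, 0, 0, 0, 0],
])

```text
time_s: 1.1
tcp_pos: [0.3718, -0.1716, 0.4046]
tcp_rot: [0.794, -0.607, 0.0, -0.0]
ft_force: [1.0, 0.3, 0.6]
opening: 0.0701
```

drive_tool([
  [0.07, -0.036, -0.0313, 0, 0, 0, 0],
  [0.07, -0.036, -0.0313, 0, 0, 0, 0],
  [0.07, -0.036, -0.0313, 0, 0, 0, 0],
  [0.07, -0.036, -0.0313, 0, 0, 0, 0],
  [0.07, 0, 0, 0.04, 0, 0, 8.3],
  [0.07, 0, 0, 0.04, 0, 0, 8.3],
  [0.07, 0, 0, 0.04, 0, 0, 8.3],
  [0.07, 0, 0, 0.03, 0, 0, 8],
  [0.07, 0, 0, 0, 0, 0, 0],
])

```text
time_s: 2.0
tcp_pos: [0.4519, -0.0011, 0.2501]
tcp_rot: [-0.59, 0.808, 0.004, -0.003]
ft_force: [-0.8, 0.5, 0.7]
opening: 0.0702
```

```bash
cat > look.py <<'E'
import sys
from station import robot, eyes
from h import *
t=sys.argv[1]; roi=list(map(int,sys.argv[2].split(","))) if len(sys.argv)>2 else None
names=sys.argv[3].split(",") if len(sys.argv)>3 else ["top","scene"]
for n in names:
    s=eyes.snapshot(n); pickle.dump(s,open(n+t+".pkl","wb"))
    cv2.imwrite(f"pics/{n}{t}.png",cv2.resize(s["frame"][:,:,::-1],(800,600),interpolation=cv2.INTER_CUBIC))
st=robot.read_state(); print(st["time_s"],st["tcp_pos"].round(4),st["tcp_rot"].round(3),st["ft_force"].round(2),st["opening"])
E
cat > st.py <<'E'
from station import robot
import numpy as np
from scipy.spatial.transform import Rotation as Rn
import sys
st=robot.read_state(); R=Rn.from_quat(st["tcp_rot"]).as_matrix()
print("t",st["time_s"],"tcp",st["tcp_pos"].round(4),"a",np.degrees(np.arctan2(R[1,0],R[0,0])).round(2),"z",R[:,2].round(4),"gp",(st["tcp_pos"]+.155*R[:,2]).round(4),"F",st["ft_force"].round(2),"op",round(st["opening"],4))
# target args: x y (grasp point) z tcp angle -> tool deltas
if len(sys.argv)>1:
    x,y,z,a=map(float,sys.argv[1:5])
    d=np.array([x,y,z])-st["tcp_pos"]; tr=R.T@d
    T=Rn.from_euler("z",a,degrees=True).as_matrix()@np.diag([1,-1,-1.])
    rv=np.degrees(Rn.from_matrix(R.T@T).as_rotvec())
    print("shift(tool)",tr.round(4),"turn",rv.round(2))
E
python3 look.py 1; python3 st.py .4573 .0046 .18 -107.75
```

```text
2.1 [ 0.4545 -0.0017  0.2548] [-0.592  0.806  0.001 -0.   ] [-0.7   0.19  0.19] 0.06971789165218031
t 2.1 tcp [ 0.4545 -0.0017  0.2548] a -107.46 z [-1.4e-03  3.0e-04 -1.0e+00] gp [ 0.4543 -0.0016  0.0998] F [-0.7   0.19  0.19] op 0.0697
shift(tool) [-0.0068 -0.0009  0.0748] turn [ 0.08 -0.01  0.29]
```

View pics/scene1.png

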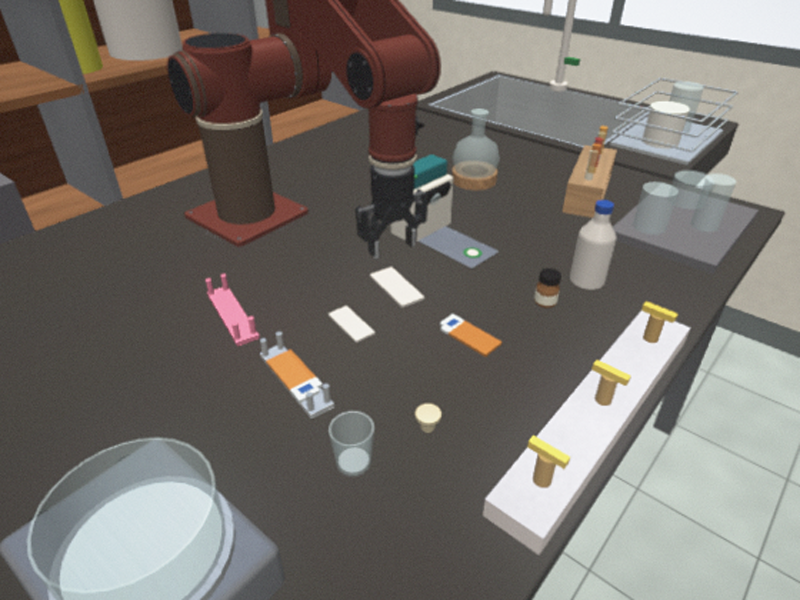

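View pics/top1.png

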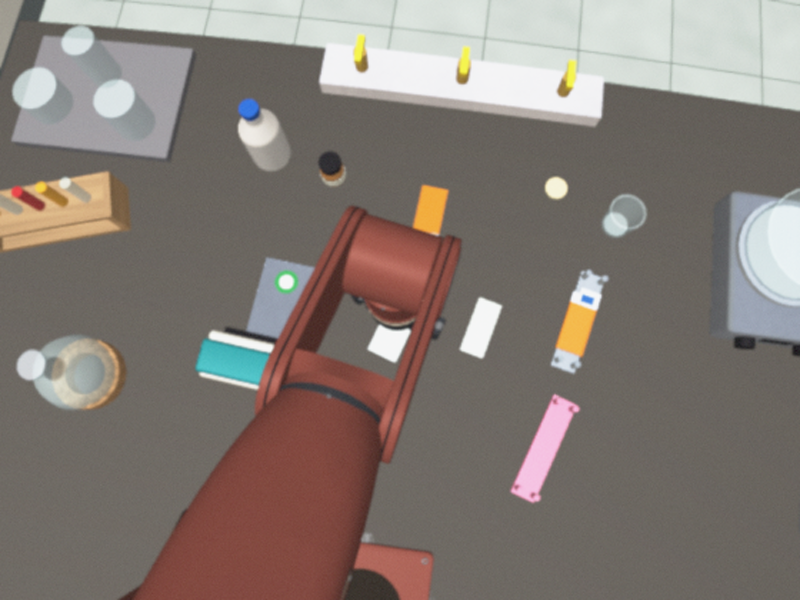

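Run:
```python
from h import *
s=pickle.load(open("scene1.pkl","rb"))
f=s["frame"]; R=cv2.Rodrigues(s["rvec"])[0]
u0,v0,u1,v1=230,120,330,190
vv,uu=np.mgrid[v0:v1,u0:u1]
d=s["depth"][v0:v1,u0:u1]
p=cv2.undistortPoints(np.c_[uu.ravel(),vv.ravel()].astype(float).reshape(-1,1,2),K(s),np.array([s["k1"],0,0,0.])).reshape(-1,2)
X=np.c_[p,np.ones(len(p))]*d.reshape(-1,1); W=(X-s["tvec"])@R
a=np.radians(-107.5); g=np.array([.4543,-.0016]); e=np.array([np.cos(a),np.sin(a)]); q=np.array([e[1],-e[0]])
tx=(W[:,:2]-g)@e; ty=(W[:,:2]-g)@q
m=(abs(ty)<.03)&(abs(tx)<.07)&(W[:,2]>.05)&(d.ravel()>0)
for sg in(1,-1):
    mm=m&(tx*sg>.02); z=np.sort(W[mm,2]); print(sg,mm.sum(),z[:15].round(4))
    lo=mm&(W[:,2]<z[0]+.015); print(np.c_[tx,ty,W[:,2]][lo].round(3)[:12])
cv2.imwrite("pics/tip.png",cv2.resize(f[v0:v1,u0:u1,::-1],None,fx=7,fy=7,interpolation=cv2.INTER_CUBIC))
for z in(.08,.085,.09,.095): print(z,project(s,[[*(g+e*k),z] for k in(.04,-.04)]).round(1).tolist())
```

```text
1 869 [0.0866 0.0868 0.0883 0.0886 0.0896 0.0907 0.0909 0.0913 0.0924 0.0931
 0.0934 0.0949 0.0949 0.095  0.096 ]
[[ 0.049  0.006  0.099]
 [ 0.048  0.002  0.101]
 [ 0.05   0.004  0.097]
 [ 0.049  0.001  0.099]
 [ 0.044 -0.006  0.101]
 [ 0.042 -0.008  0.101]
 [ 0.048  0.004  0.093]
 [ 0.049 -0.004  0.098]
 [ 0.044 -0.006  0.097]
 [ 0.042 -0.007  0.097]
 [ 0.041 -0.01   0.099]
 [ 0.038 -0.011  0.098]]
-1 417 [0.0856 0.0859 0.0879 0.0879 0.0884 0.0887 0.089  0.0902 0.0904 0.0906
 0.0908 0.0916 0.0924 0.0927 0.0931]
[[-0.035  0.007  0.099]
 [-0.034  0.01   0.094]
 [-0.034  0.005  0.097]
 [-0.035  0.001  0.099]
 [-0.045 -0.007  0.099]
 [-0.036  0.014  0.089]
 [-0.034  0.005  0.094]
 [-0.034  0.001  0.096]
 [-0.034 -0.004  0.098]
 [-0.037 -0.005  0.098]
 [-0.037 -0.009  0.1  ]
 [-0.04  -0.01   0.1  ]]
0.08 [[262.4, 181.1], [287.9, 172.6]]
0.085 [[262.4, 179.5], [287.9, 171.0]]
0.09 [[262.3, 177.9], [287.9, 169.4]]
0.095 [[262.3, 176.3], [287.9, 167.8]]
```

View pics/tip.png

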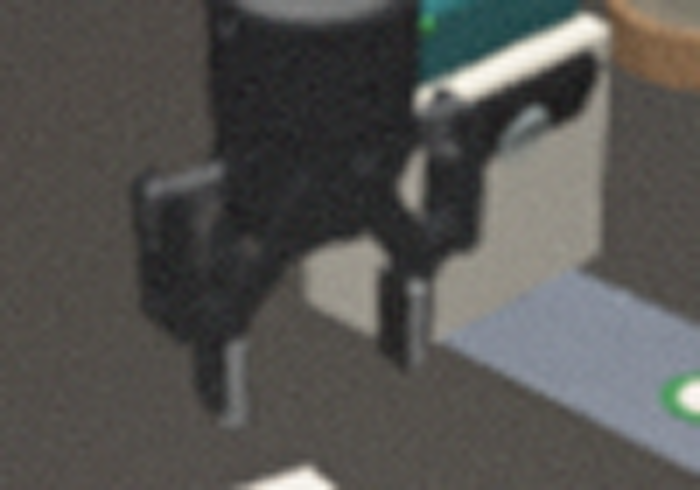

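drive_tool([
  [0.07, -0.0068, -0.0009, 0.02, 0, 0, 0.3],
  [0.066, 0, 0, 0.03, 0, 0, 0],
  [0.062, 0, 0, 0.02, 0, 0, 0],
  [0.06, 0, 0, 0.004, 0, 0, 0],
  [0.06, 0, 0, 0, 0, 0, 0],
  [0.06, 0, 0, 0, 0, 0, 0],
])

```text
time_s: 2.7
tcp_pos: [0.4588, 0.0043, 0.1827]
tcp_rot: [-0.588, 0.809, -0.001, 0.001]
ft_force: [0.4, -1.1, -0.2]
opening: 0.06
```

```bash
python3 look.py 2 0,0,0,0 scene; python3 st.py .4573 .0046 .177 -107.75
python3 - <<'E'
from h import *
s=pickle.load(open("scene2.pkl","rb"))
u0,v0,u1,v1=225,150,325,225
cv2.imwrite("pics/tip2.png",cv2.resize(s["frame"][v0:v1,u0:u1,::-1],None,fx=8,fy=8,interpolation=cv2.INTER_CUBIC))
E
```

```text
2.75 [0.4587 0.0043 0.1827] [-0.588  0.809 -0.001  0.001] [ 0.03 -0.01 -0.21] 0.06036246771910878
t 2.75 tcp [0.4587 0.0043 0.1827] a -107.93 z [ 3.5e-03 -5.0e-04 -1.0e+00] gp [0.4593 0.0043 0.0277] F [ 0.03 -0.01 -0.21] op 0.0604
shift(tool) [0.0002 0.0015 0.0057] turn [-0.2   0.03 -0.18]
```

View pics/tip2.png

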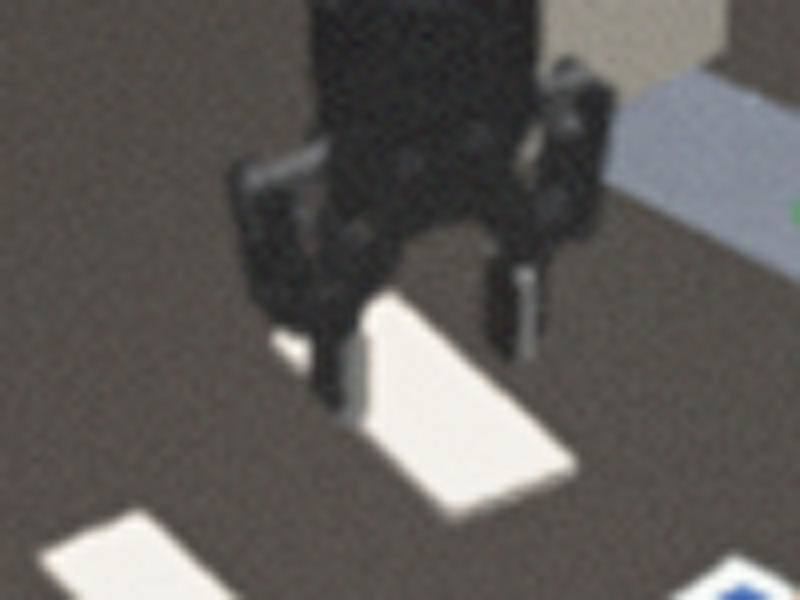

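drive_tool([
  [0.06, 0, 0.001, 0.003, -0.2, 0, 0],
  [0.06, 0, 0, 0.002, 0, 0, 0],
  [0.06, 0, 0, 0.001, 0, 0, 0],
  [0.06, 0, 0, 0, 0, 0, 0],
])

```text
time_s: 3.15
tcp_pos: [0.4564, 0.0049, 0.1745]
tcp_rot: [-0.588, 0.809, 0.002, -0.001]
ft_force: [-0.0, 0.6, 0.5]
opening: 0.0601
```

drive_tool([
  [0.06, 0, 0, 0.001, 0, 0, 0],
  [0.06, 0, 0, 0, 0, 0, 0],
])

```text
time_s: 3.35
tcp_pos: [0.4565, 0.0049, 0.1736]
tcp_rot: [-0.588, 0.809, 0.002, -0.001]
ft_force: [-1.0, -0.6, -0.4]
opening: 0.0597
```

drive_tool([
  [0.054, 0, 0, 0, 0, 0, 0],
  [0.05, 0, 0, 0, 0, 0, 0],
  [0.046, 0, 0, 0, 0, 0, 0],
  [0.04, 0, 0, 0, 0, 0, 0],
  [0.04, 0, 0, 0, 0, 0, 0],
])

```text
time_s: 3.85
tcp_pos: [0.4567, 0.0049, 0.1744]
tcp_rot: [-0.588, 0.809, 0.002, -0.001]
ft_force: [-4.2, 0.1, 8.0]
opening: 0.0471
```

drive_tool([
  [0.04, 0, 0, 0, 0, 0, 0],
  [0.04, 0, 0, 0, 0, 0, 0],
  [0.04, 0, 0, 0, 0, 0, 0],
])

```text
time_s: 4.15
tcp_pos: [0.4567, 0.0049, 0.1744]
tcp_rot: [-0.588, 0.809, 0.001, -0.001]
ft_force: [-3.5, 0.5, 9.0]
opening: 0.0472
```

```bash
python3 look.py 3 0,0,0,0 scene; python3 st.py
python3 - <<'E'
from h import *
s=pickle.load(open("scene3.pkl","rb"))
u0,v0,u1,v1=225,150,325,225
cv2.imwrite("pics/tip3.png",cv2.resize(s["frame"][v0:v1,u0:u1,::-1],None,fx=8,fy=8,interpolation=cv2.INTER_CUBIC))
E
```

```text
4.2 [0.4566 0.0049 0.1744] [-0.588  0.809  0.001 -0.001] [-3.66 -0.36  7.87] 0.046752272676195104
t 4.2 tcp [0.4566 0.0049 0.1744] a -107.96 z [-0.0037  0.001  -1.    ] gp [0.4561 0.005  0.0194] F [-3.66 -0.36  7.87] op 0.0468
```

View pics/tip3.png

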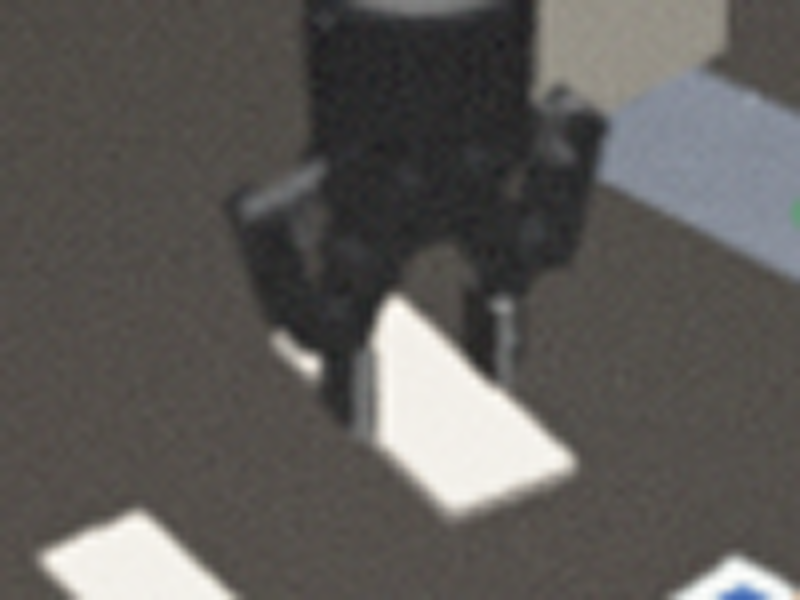

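drive_tool([
  [0.04, 0, 0, -0.005, 0, 0, 0],
  [0.04, 0, 0, -0.01, 0, 0, 0],
  [0.04, 0, 0, -0.02, 0, 0, 0],
  [0.04, 0, 0, -0.03, 0, 0, 0],
  [0.04, 0, 0, -0.025, 0, 0, 0],
  [0.04, 0, 0, 0, 0, 0, 0],
  [0.04, 0, 0, 0, 0, 0, 0],
])

```text
time_s: 4.9
tcp_pos: [0.4571, 0.0048, 0.2645]
tcp_rot: [-0.588, 0.809, 0.001, -0.0]
ft_force: [-0.2, 0.3, -1.3]
opening: 0.0467
```

```bash
python3 look.py 4 0,0,0,0; python3 st.py;  python3 - <<'E'
from h import *
s=pickle.load(open("scene4.pkl","rb"))
u0,v0,u1,v1=225,110,335,192
cv2.imwrite("pics/tip4.png",cv2.resize(s["frame"][v0:v1,u0:u1,::-1],None,fx=7,fy=7,interpolation=cv2.INTER_CUBIC))
E
```

```text
5.0 [0.4563 0.0049 0.2628] [-0.588  0.809  0.002 -0.002] [-0.7   0.02 -1.06] 0.047021697495247525
t 5.0 tcp [0.4563 0.0049 0.2628] a -107.97 z [-0.0049  0.0013 -1.    ] gp [0.4555 0.0051 0.1078] F [-0.7   0.02 -1.06] op 0.047
```

View pics/tip4.png

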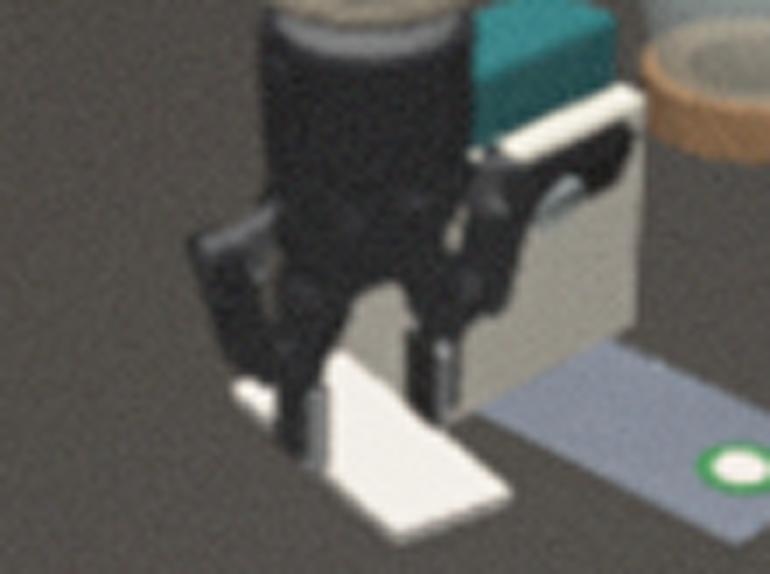

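View pics/top4.png

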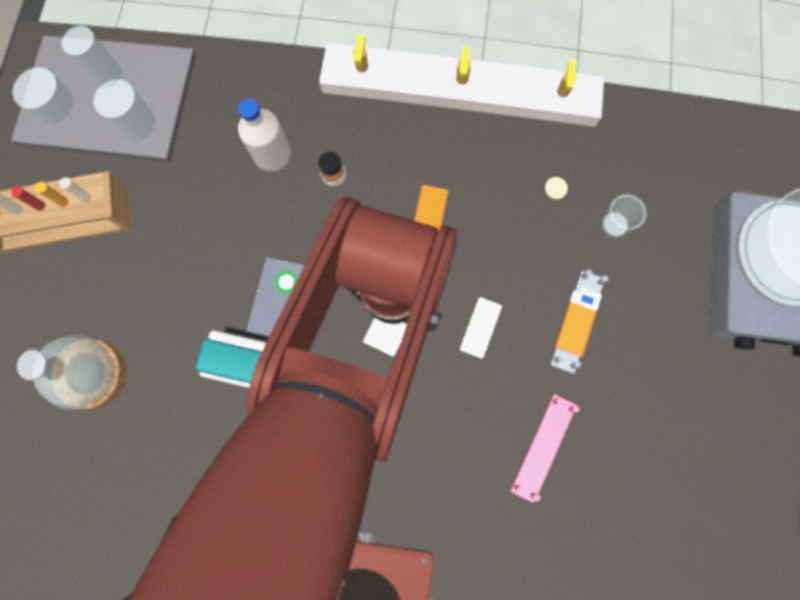

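```bash
python3 st.py .497 -.2927 .2628 -102.4
```

```text
t 5.0 tcp [0.4563 0.0049 0.2628] a -107.97 z [-0.0049  0.0013 -1.    ] gp [0.4555 0.0051 0.1078] F [-0.7   0.02 -1.06] op 0.047
shift(tool) [ 0.2705 -0.1306 -0.0006] turn [ 0.29  0.   -5.57]
```

drive_tool([
  [0.04, 0.02, -0.0096, 0, 0, 0, 0],
  [0.04, 0.03, -0.0145, 0, 0, 0, 0],
  [0.04, 0.035, -0.017, 0, 0, 0, 0],
  [0.04, 0.035, -0.017, 0, 0, 0, 0],
  [0.04, 0.035, -0.017, 0, 0, 0, 0],
  [0.04, 0.035, -0.017, 0, 0, 0, 0],
  [0.04, 0.035, -0.017, 0, 0, 0, 0],
  [0.04, 0.03, -0.0145, 0, 0, 0, 0],
  [0.04, 0.0155, -0.007, 0, 0, 0, 0],
  [0.04, 0, 0, 0.02, 0, 0, -5.6],
])

```text
time_s: 6.0
tcp_pos: [0.4984, -0.2957, 0.2446]
tcp_rot: [-0.626, 0.78, -0.001, -0.001]
ft_force: [0.5, -0.4, -1.1]
opening: 0.0466
```

drive_tool([
  [0.04, 0, 0, 0.015, 0, 0, 0],
  [0.04, 0, 0, 0, 0, 0, 0],
  [0.04, 0, 0, 0, 0, 0, 0],
])

```text
time_s: 6.3
tcp_pos: [0.4971, -0.2917, 0.2271]
tcp_rot: [-0.626, 0.779, 0.003, -0.001]
ft_force: [-0.2, -0.1, -0.2]
opening: 0.0466
```

```bash
python3 look.py 5 0,0,0,0; python3 st.py .497 -.2927 .2 -102.4;  python3 - <<'E'
from h import *
s=pickle.load(open("scene5.pkl","rb"))
u0,v0,u1,v1=160,180,270,290
a=cv2.resize(s["frame"][v0:v1,u0:u1,::-1],None,fx=5,fy=5,interpolation=cv2.INTER_CUBIC)
cv2.imwrite("pics/tip5.png",a)
E
```

```text
6.4 [ 0.4978 -0.2923  0.2288] [-0.627  0.779  0.001 -0.001] [-0.17 -0.04 -0.4 ] 0.046698749468413965
t 6.4 tcp [ 0.4978 -0.2923  0.2288] a -102.38 z [-2.9e-03  8.0e-04 -1.0e+00] gp [ 0.4974 -0.2922  0.0738] F [-0.17 -0.04 -0.4 ] op 0.0467
shift(tool) [0.0006 0.0007 0.0288] turn [0.17 0.01 0.02]
```

View pics/tip5.png

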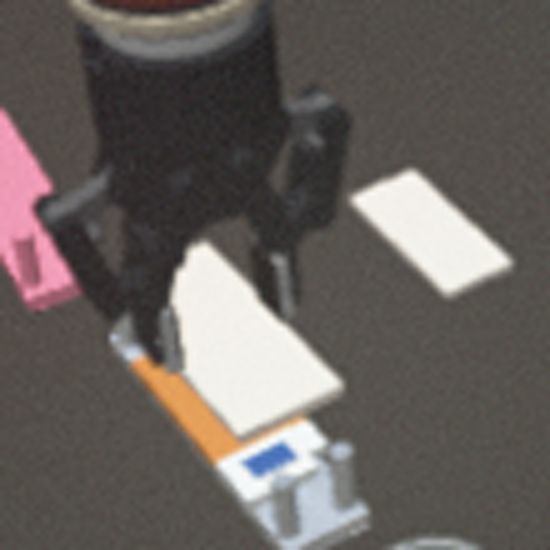

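View pics/top5.png

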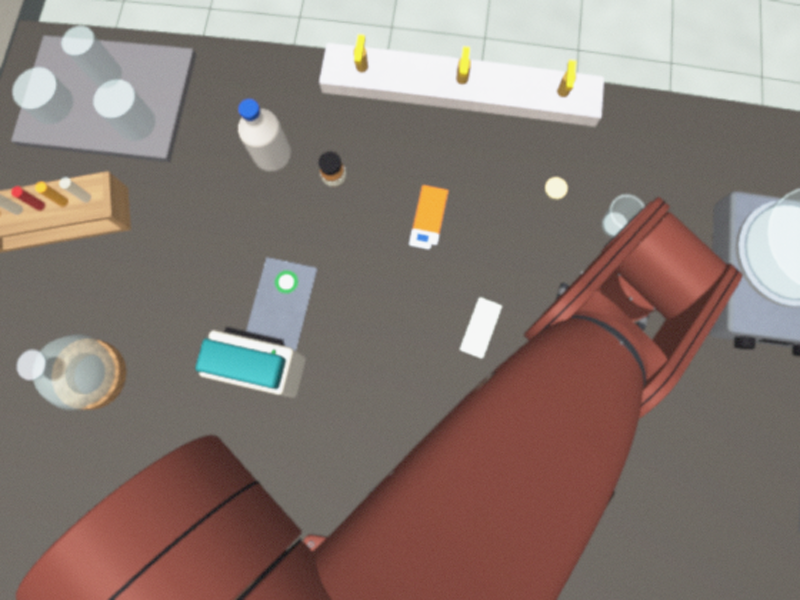

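Run:
```python
from h import *
s=pickle.load(open("scene5.pkl","rb"))
c=np.array([[240,430],[342,381],[203,243]])/5+[160,180]-.4
w=toworld(s,c,.0604)[:,:2]*1e3; print(w.round(1), np.hypot(*(w[0]-w[1])))
a=np.radians(-12.4); ex=np.array([np.cos(a),np.sin(a)]); m=(w[0]+w[1])/2; print("center est",m-60*ex, "angle of end", np.degrees(np.arctan2(*(w[1]-w[0])[::-1])))
print("scene stack est 495.95 -293.61")
```

```text
[[ 550.6 -329.8]
 [ 561.7 -282. ]
 [ 445.8 -259.3]] 49.0140219277325
center est [ 497.54906559 -293.02461133] angle of end 76.83659142706426
scene stack est 495.95 -293.61
```

drive_tool([
  [0.04, 0, 0, 0.01, 0, 0, 0],
  [0.04, 0, 0, 0.01, 0, 0, 0],
  [0.04, 0, 0, 0.008, 0, 0, 0],
  [0.04, 0, 0, 0.005, 0, 0, 0],
  [0.04, 0, 0, 0.002, 0, 0, 0],
  [0.04, 0, 0, 0, 0, 0, 0],
  [0.04, 0, 0, 0, 0, 0, 0],
])

```text
time_s: 7.1
tcp_pos: [0.4975, -0.2929, 0.1935]
tcp_rot: [-0.627, 0.779, 0.001, -0.001]
ft_force: [0.1, -0.7, -0.3]
opening: 0.0463
```

drive_tool([
  [0.04, 0, 0, 0.001, 0, 0, 0],
  [0.04, 0, 0, 0, 0, 0, 0],
])

```text
time_s: 7.3
tcp_pos: [0.4975, -0.2928, 0.1925]
tcp_rot: [-0.627, 0.779, 0.001, -0.001]
ft_force: [-0.2, -0.5, -0.3]
opening: 0.0469
```

drive_tool([
  [0.04, 0, 0, 0.001, 0, 0, 0],
  [0.04, 0, 0, 0, 0, 0, 0],
])

```text
time_s: 7.5
tcp_pos: [0.4974, -0.2927, 0.1912]
tcp_rot: [-0.627, 0.779, 0.001, -0.001]
ft_force: [0.3, 0.5, -0.5]
opening: 0.0467
```

drive_tool([
  [0.04, 0, 0, 0.001, 0, 0, 0],
  [0.04, 0, 0, 0, 0, 0, 0],
])

```text
time_s: 7.7
tcp_pos: [0.4975, -0.2928, 0.1905]
tcp_rot: [-0.627, 0.779, 0.001, -0.001]
ft_force: [-0.9, 1.0, 1.6]
opening: 0.0468
```

drive_tool([
  [0.04, 0, 0, 0.0005, 0, 0, 0],
  [0.04, 0, 0, 0, 0, 0, 0],
])

```text
time_s: 7.9
tcp_pos: [0.4975, -0.2928, 0.1905]
tcp_rot: [-0.627, 0.779, 0.001, -0.001]
ft_force: [-1.8, 2.1, 6.3]
opening: 0.0468
```

drive_tool([
  [0.049, 0, 0, 0, 0, 0, 0],
  [0.052, 0, 0, 0, 0, 0, 0],
  [0.056, 0, 0, 0, 0, 0, 0],
  [0.062, 0, 0, 0, 0, 0, 0],
  [0.066, 0, 0, 0, 0, 0, 0],
  [0.068, 0, 0, 0, 0, 0, 0],
])

```text
time_s: 8.5
tcp_pos: [0.4973, -0.2927, 0.1897]
tcp_rot: [-0.627, 0.779, 0.002, -0.001]
ft_force: [0.0, 0.2, 0.4]
opening: 0.068
```

drive_tool([
  [0.07, 0, 0, -0.005, 0, 0, 0],
  [0.07, 0, 0, -0.01, 0, 0, 0],
  [0.07, 0, 0, -0.03, 0, 0, 0],
  [0.07, 0, 0, -0.04, 0, 0, 0],
  [0.07, 0, 0, -0.04, 0, 0, 0],
  [0.07, 0, 0, -0.03, 0, 0, 0],
  [0.07, 0, 0, 0, 0, 0, 0],
])

```text
time_s: 9.2
tcp_pos: [0.4994, -0.294, 0.352]
tcp_rot: [-0.627, 0.779, -0.004, 0.0]
ft_force: [1.3, -0.4, 0.0]
opening: 0.0697
```

```bash
python3 look.py 6 0,0,0,0; python3 st.py .649 -.0243 .3 -93.8;  python3 - <<'E'
from h import *
s=pickle.load(open("scene6.pkl","rb"))
u0,v0,u1,v1=160,180,270,290
a=cv2.resize(s["frame"][v0:v1,u0:u1,::-1],None,fx=5,fy=5,interpolation=cv2.INTER_CUBIC)
cv2.imwrite("pics/tip6.png",a)
E
```

```text
9.3 [ 0.4981 -0.293   0.3464] [-0.627  0.779  0.    -0.001] [ 0.12  0.71 -0.97] 0.069880641953802
t 9.3 tcp [ 0.4981 -0.293   0.3464] a -102.37 z [-1.e-03 -8.e-04 -1.e+00] gp [ 0.4979 -0.2931  0.1914] F [ 0.12  0.71 -0.97] op 0.0699
shift(tool) [-0.2949 -0.0899  0.0461] turn [ 0.05 -0.05 -8.57]
```

View pics/tip6.png

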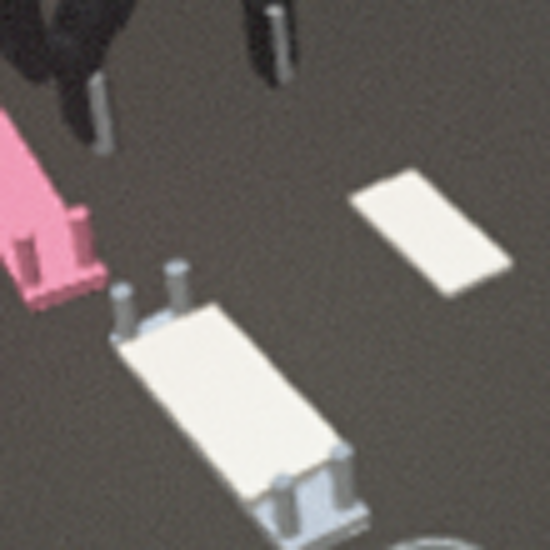

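```bash
python3 - <<'E'
from fit import *
for n in("scene",):
    s=pickle.load(open(n+"6.pkl","rb")); f=s["frame"].astype(float)
    wh=np.clip((f.min(2)-75)/(225-75),0,1); g=(-.06,.06,.025,.016,.006); p0=(.497,-.293,np.radians(-12.4))
    uv=project(s,box(*g,p0)); a=np.floor(uv.min(0)-7).astype(int); b=np.ceil(uv.max(0)+8).astype(int)
    print(np.round(fit(s,wh,(*a,*b),g,p0),2))
E
python3 st.py .655 -.0247 .30 -93.8
```

```text
[ 495.75 -293.77  -12.18  115.81]
t 9.3 tcp [ 0.4981 -0.293   0.3464] a -102.37 z [-1.e-03 -8.e-04 -1.e+00] gp [ 0.4979 -0.2931  0.1914] F [ 0.12  0.71 -0.97] op 0.0699
shift(tool) [-0.2958 -0.0959  0.0461] turn [ 0.05 -0.05 -8.57]
```

drive_tool([
  [0.065, -0.025, -0.0081, 0, 0, 0, 0],
  [0.065, -0.038, -0.0123, 0, 0, 0, 0],
  [0.065, -0.038, -0.0123, 0, 0, 0, 0],
  [0.065, -0.038, -0.0123, 0, 0, 0, 0],
  [0.065, -0.038, -0.0123, 0, 0, 0, 0],
  [0.065, -0.038, -0.0123, 0, 0, 0, 0],
  [0.065, -0.038, -0.0123, 0, 0, 0, 0],
  [0.065, -0.03, -0.0098, 0, 0, 0, 0],
  [0.065, -0.0128, -0.0042, 0, 0, 0, 0],
  [0.065, 0, 0, 0.03, 0, 0, -8.5],
])

```text
time_s: 10.3
tcp_pos: [0.6568, -0.0229, 0.3176]
tcp_rot: [-0.684, 0.729, -0.001, 0.001]
ft_force: [0.7, -0.3, -0.0]
opening: 0.0651
```

drive_tool([
  [0.06, 0, 0, 0.04, 0, 0, 0],
  [0.06, 0, 0, 0.03, 0, 0, 0],
  [0.055, 0, 0, 0.02, 0, 0, 0],
  [0.055, 0, 0, 0, 0, 0, 0],
  [0.055, 0, 0, 0, 0, 0, 0],
])

```text
time_s: 10.8
tcp_pos: [0.654, -0.0249, 0.2238]
tcp_rot: [-0.683, 0.731, 0.002, -0.002]
ft_force: [0.4, -0.3, -0.4]
opening: 0.0547
```

```bash
python3 look.py 7 0,0,0,0; python3 st.py .655 -.0247 .177 -93.8;  python3 - <<'E'
from h import *
s=pickle.load(open("scene7.pkl","rb"))
u0,v0,u1,v1=280,160,390,270
a=cv2.resize(s["frame"][v0:v1,u0:u1,::-1],None,fx=5,fy=5,interpolation=cv2.INTER_CUBIC)
cv2.imwrite("pics/tip7.png",a)
E
```

```text
10.9 [ 0.6552 -0.0248  0.2261] [-0.683  0.731  0.001 -0.   ] [ 0.01 -0.16  0.13] 0.05513260709159848
t 10.9 tcp [ 0.6552 -0.0248  0.2261] a -93.89 z [-1.1e-03  6.0e-04 -1.0e+00] gp [ 0.655  -0.0247  0.0711] F [ 0.01 -0.16  0.13] op 0.0551
shift(tool) [-0.0001  0.0001  0.0491] turn [ 0.07  0.03 -0.09]
```

View pics/tip7.png

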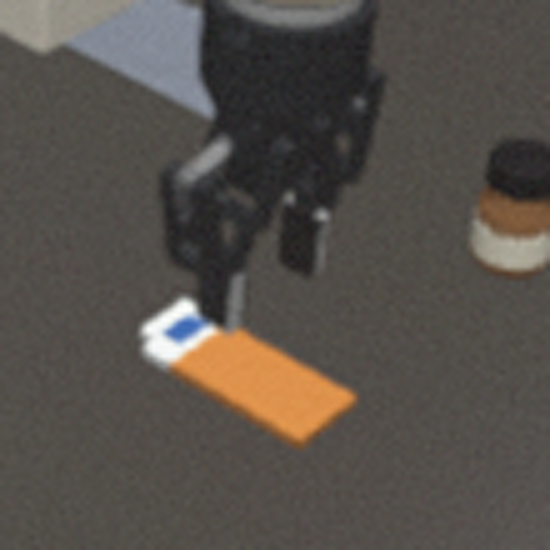

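drive_tool([
  [0.055, 0, 0, 0.015, 0, 0, 0],
  [0.055, 0, 0, 0.015, 0, 0, 0],
  [0.055, 0, 0, 0.008, 0, 0, 0],
  [0.055, 0, 0, 0.003, 0, 0, 0],
  [0.055, 0, 0, 0, 0, 0, 0],
  [0.055, 0, 0, 0, 0, 0, 0],
])

```text
time_s: 11.5
tcp_pos: [0.6546, -0.0244, 0.1837]
tcp_rot: [-0.683, 0.731, 0.001, -0.001]
ft_force: [0.5, -1.1, 1.0]
opening: 0.0552
```

```bash
python3 look.py 8 0,0,0,0 scene; python3 st.py .655 -.0247 .1765 -93.8;  python3 - <<'E'
from h import *
s=pickle.load(open("scene8.pkl","rb"))
u0,v0,u1,v1=280,170,390,270
a=cv2.resize(s["frame"][v0:v1,u0:u1,::-1],None,fx=6,fy=6,interpolation=cv2.INTER_CUBIC)
cv2.imwrite("pics/tip8.png",a)
E
```

```text
11.55 [ 0.6547 -0.0244  0.184 ] [-0.683  0.731  0.001 -0.001] [-0.19 -0.16  0.14] 0.055261647940251936
t 11.55 tcp [ 0.6547 -0.0244  0.184 ] a -93.87 z [-2.4e-03  9.0e-04 -1.0e+00] gp [ 0.6544 -0.0242  0.029 ] F [-0.19 -0.16  0.14] op 0.0553
shift(tool) [ 0.0003 -0.0003  0.0075] turn [ 0.14  0.04 -0.07]
```

View pics/tip8.png

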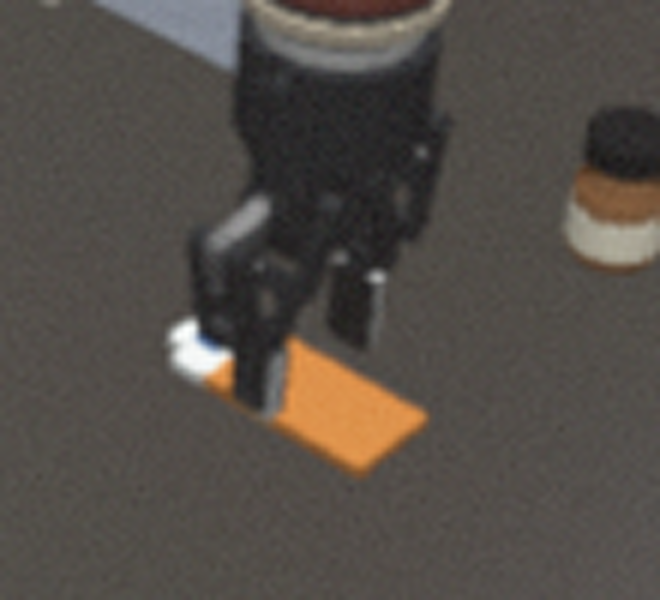

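drive_tool([
  [0.055, 0, 0, 0.003, 0, 0, 0],
  [0.055, 0, 0, 0.002, 0, 0, 0],
  [0.055, 0, 0, 0, 0, 0, 0],
])

```text
time_s: 11.85
tcp_pos: [0.6542, -0.0243, 0.1783]
tcp_rot: [-0.683, 0.731, 0.002, -0.001]
ft_force: [-0.2, -0.2, -0.7]
opening: 0.0547
```

drive_tool([
  [0.055, 0, 0, 0.002, 0, 0, 0],
  [0.055, 0, 0, 0, 0, 0, 0],
])

```text
time_s: 12.05
tcp_pos: [0.6542, -0.0243, 0.1762]
tcp_rot: [-0.683, 0.731, 0.002, -0.001]
ft_force: [-0.0, 0.4, -0.6]
opening: 0.0549
```

drive_tool([
  [0.05, 0, 0, 0, 0, 0, 0],
  [0.046, 0, 0, 0, 0, 0, 0],
  [0.042, 0, 0, 0, 0, 0, 0],
  [0.035, 0, 0, 0, 0, 0, 0],
  [0.035, 0, 0, 0, 0, 0, 0],
  [0.035, 0, 0, 0, 0, 0, 0],
])

```text
time_s: 12.65
tcp_pos: [0.6556, -0.0251, 0.1785]
tcp_rot: [-0.683, 0.731, -0.0, 0.0]
ft_force: [-0.7, -2.9, 7.5]
opening: 0.0349
```

drive_tool([
  [0.035, 0, 0, -0.005, 0, 0, 0],
  [0.035, 0, 0, -0.01, 0, 0, 0],
  [0.035, 0, 0, -0.02, 0, 0, 0],
  [0.035, 0, 0, -0.03, 0, 0, 0],
  [0.035, 0, 0, -0.03, 0, 0, 0],
  [0.035, 0, 0, 0, 0, 0, 0],
  [0.035, 0, 0, 0, 0, 0, 0],
  [0.035, 0, 0, 0, 0, 0, 0],
])

```text
time_s: 13.45
tcp_pos: [0.654, -0.0242, 0.2702]
tcp_rot: [-0.683, 0.731, 0.002, -0.002]
ft_force: [0.4, 0.8, -0.7]
opening: 0.035
```

```bash
python3 look.py 9 0,0,0,0; python3 st.py;  python3 - <<'E'
from h import *
s=pickle.load(open("scene9.pkl","rb"))
u0,v0,u1,v1=270,130,390,250
a=cv2.resize(s["frame"][v0:v1,u0:u1,::-1],None,fx=5,fy=5,interpolation=cv2.INTER_CUBIC)
cv2.imwrite("pics/tip9.png",a)
E
```

```text
13.55 [ 0.6539 -0.0243  0.2697] [-0.683  0.731  0.003 -0.002] [-0.58  0.56  0.01] 0.034878320035966734
t 13.55 tcp [ 0.6539 -0.0243  0.2697] a -93.87 z [-0.0064  0.0016 -1.    ] gp [ 0.6529 -0.024   0.1147] F [-0.58  0.56  0.01] op 0.0349
```

View pics/tip9.png

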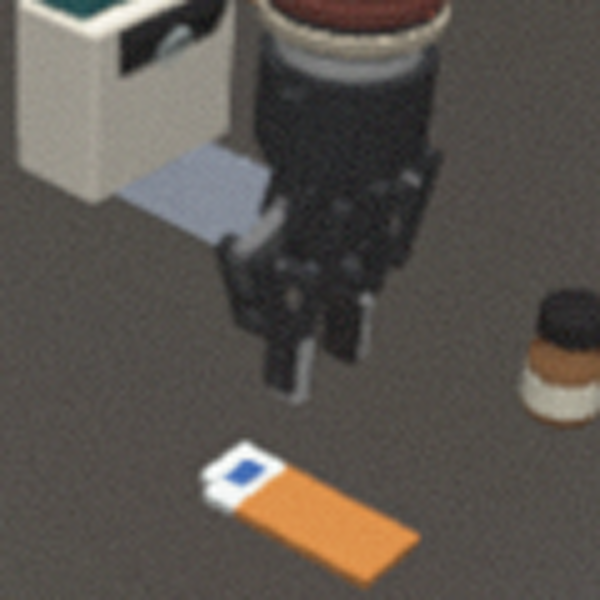

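```bash
cat > pf.py <<'E'
from fit import *
import sys
for n in("scene","top"):
    s=pickle.load(open(n+sys.argv[1]+".pkl","rb")); f=s["frame"].astype(float)
    og=np.clip((f[...,0]-f[...,2]-10)/150,0,1); g=(-.055,.027,.0225,0,.006); p0=(.648,-.025,np.radians(176))
    uv=project(s,box(*g,p0)); a=np.floor(uv.min(0)-7).astype(int); b=np.ceil(uv.max(0)+8).astype(int)
    print(n,np.round(fit(s,og,(*a,*b),g,p0),2))
E
python3 pf.py 9
```

```text
scene [648.51 -16.26 177.4   10.64]
top [576.71  32.58 189.15 249.77]
```

```bash
python3 st.py .6564 -.0155 .19 -92.5
```

```text
t 13.55 tcp [ 0.6539 -0.0243  0.2697] a -93.87 z [-0.0064  0.0016 -1.    ] gp [ 0.6529 -0.024   0.1147] F [-0.58  0.56  0.01] op 0.0349
shift(tool) [-0.0088 -0.0024  0.0797] turn [ 0.37  0.07 -1.37]
```

drive_tool([
  [0.062, -0.0088, -0.0024, 0, 0.3, 0, -1.4],
  [0.062, 0, 0, 0.02, 0, 0, 0],
  [0.062, 0, 0, 0.03, 0, 0, 0],
  [0.062, 0, 0, 0.02, 0, 0, 0],
  [0.062, 0, 0, 0.01, 0, 0, 0],
  [0.062, 0, 0, 0, 0, 0, 0],
  [0.062, 0, 0, 0, 0, 0, 0],
])

```text
time_s: 14.25
tcp_pos: [0.6583, -0.0156, 0.192]
tcp_rot: [-0.692, 0.722, -0.001, 0.001]
ft_force: [0.8, -0.4, -0.2]
opening: 0.0622
```

```bash
python3 look.py 10 0,0,0,0 scene; python3 st.py .6564 -.0155 .1725 -92.5;  python3 - <<'E'
from h import *
s=pickle.load(open("scene10.pkl","rb"))
u0,v0,u1,v1=290,180,380,270
a=cv2.resize(s["frame"][v0:v1,u0:u1,::-1],None,fx=7,fy=6.5,interpolation=cv2.INTER_CUBIC)
cv2.imwrite("pics/tip10.png",a)
E
```

```text
14.3 [ 0.6586 -0.0157  0.1928] [-0.692  0.722 -0.001  0.002] [-0.11  0.43  0.36] 0.06170107680524193
t 14.3 tcp [ 0.6586 -0.0157  0.1928] a -92.45 z [ 4.e-03  5.e-04 -1.e+00] gp [ 0.6592 -0.0156  0.0378] F [-0.11  0.43  0.36] op 0.0617
shift(tool) [-0.0001  0.0023  0.0203] turn [-0.23  0.04  0.05]
```

View pics/tip10.png

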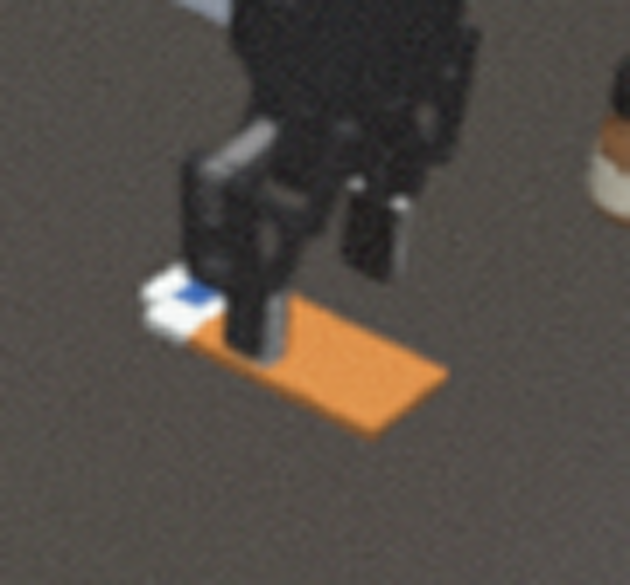

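Run:
```python
from h import *
s=pickle.load(open("scene10.pkl","rb"))
a=np.radians(-92.45); g=np.array([.6589,-.0156]); e=np.array([np.cos(a),np.sin(a)]); q=np.array([e[1],-e[0]])
# q=tool y
for t in(.031,.035,-.031,-.035):
  for y in(-.011,.011):
    print(t,y,[ (project(s,[[*(g+e*t+q*y),z]])[0]-[290,180]).dot(np.diag([7,6.5])).round(0).tolist() for z in(.020,.026)])
print("plate top corners scenefit", [((project(s,[[.6485+.001*(x*np.cos(np.radians(177.4))-y*np.sin(np.radians(177.4))),-.0163+.001*(x*np.sin(np.radians(177.4))+y*np.cos(np.radians(177.4))),.006]])[0]-[290,180])*[7,6.5]).round(0).tolist() for x,y in((-55,22.5),(-55,-22.5),(-6,22.5),(-6,-22.5))])
```

```text
0.031 -0.011 [[282.0, 366.0], [284.0, 354.0]]
0.031 0.011 [[232.0, 340.0], [233.0, 328.0]]
0.035 -0.011 [[275.0, 371.0], [277.0, 359.0]]
0.035 0.011 [[225.0, 345.0], [226.0, 333.0]]
-0.031 -0.011 [[387.0, 289.0], [389.0, 277.0]]
-0.031 0.011 [[337.0, 264.0], [338.0, 252.0]]
-0.035 -0.011 [[393.0, 284.0], [395.0, 272.0]]
-0.035 0.011 [[343.0, 260.0], [345.0, 248.0]]
plate top corners scenefit [[371.0, 426.0], [446.0, 367.0], [257.0, 367.0], [333.0, 311.0]]
```

drive_tool([
  [0.062, 0, 0.002, 0.007, -0.2, 0, 0],
  [0.06, 0, 0, 0.006, 0, 0, 0],
  [0.058, 0, 0, 0.003, 0, 0, 0],
  [0.058, 0, 0, 0.001, 0, 0, 0],
  [0.058, 0, 0, 0, 0, 0, 0],
  [0.058, 0, 0, 0, 0, 0, 0],
])

```text
time_s: 14.9
tcp_pos: [0.656, -0.0157, 0.1747]
tcp_rot: [-0.692, 0.722, 0.001, -0.0]
ft_force: [0.6, 0.1, 0.2]
opening: 0.0581
```

drive_tool([
  [0.058, 0, 0, 0.001, 0, 0, 0],
  [0.058, 0, 0, 0, 0, 0, 0],
])

```text
time_s: 15.1
tcp_pos: [0.6559, -0.0157, 0.1736]
tcp_rot: [-0.692, 0.722, 0.001, -0.0]
ft_force: [-0.0, 0.2, -0.3]
opening: 0.0578
```

drive_tool([
  [0.055, 0, 0, 0.0015, 0, 0, 0],
  [0.055, 0, 0, 0, 0, 0, 0],
])

```text
time_s: 15.3
tcp_pos: [0.6557, -0.0156, 0.1718]
tcp_rot: [-0.692, 0.722, 0.001, -0.0]
ft_force: [0.5, -0.5, 0.6]
opening: 0.0552
```

drive_tool([
  [0.05, 0, 0, 0, 0, 0, 0],
  [0.046, 0, 0, 0, 0, 0, 0],
  [0.042, 0, 0, 0, 0, 0, 0],
  [0.038, 0, 0, 0, 0, 0, 0],
  [0.035, 0, 0, 0, 0, 0, 0],
  [0.035, 0, 0, 0, 0, 0, 0],
])

```text
time_s: 15.9
tcp_pos: [0.6561, -0.0157, 0.1726]
tcp_rot: [-0.692, 0.722, 0.001, 0.0]
ft_force: [-0.9, 0.0, 4.7]
opening: 0.0426
```

drive_tool([
  [0.035, 0, 0, -0.004, 0, 0, 0],
  [0.035, 0, 0, -0.008, 0, 0, 0],
  [0.035, 0, 0, -0.018, 0, 0, 0],
  [0.035, 0, 0, -0.025, 0, 0, 0],
  [0.035, 0, 0, -0.02, 0, 0, 0],
  [0.035, 0, 0, -0.008, 0, 0, 0],
  [0.035, 0, 0, 0, 0, 0, 0],
  [0.035, 0, 0, 0, 0, 0, 0],
])

```text
time_s: 16.7
tcp_pos: [0.6556, -0.0157, 0.2546]
tcp_rot: [-0.692, 0.722, 0.001, -0.0]
ft_force: [0.2, -0.8, -1.5]
opening: 0.0425
```

```bash
python3 look.py 11 0,0,0,0; python3 st.py;  python3 - <<'E'
from h import *
s=pickle.load(open("scene11.pkl","rb"))
u0,v0,u1,v1=270,130,390,250
a=cv2.resize(s["frame"][v0:v1,u0:u1,::-1],None,fx=5,fy=5,interpolation=cv2.INTER_CUBIC)
cv2.imwrite("pics/tip11.png",a)
E
```

```text
16.8 [ 0.6553 -0.0157  0.2535] [-0.692  0.722  0.002 -0.001] [-0.45  0.43 -0.66] 0.04223389511284494
t 16.8 tcp [ 0.6553 -0.0157  0.2535] a -92.47 z [-0.0041  0.0013 -1.    ] gp [ 0.6547 -0.0155  0.0985] F [-0.45  0.43 -0.66] op 0.0422
```

View pics/tip11.png

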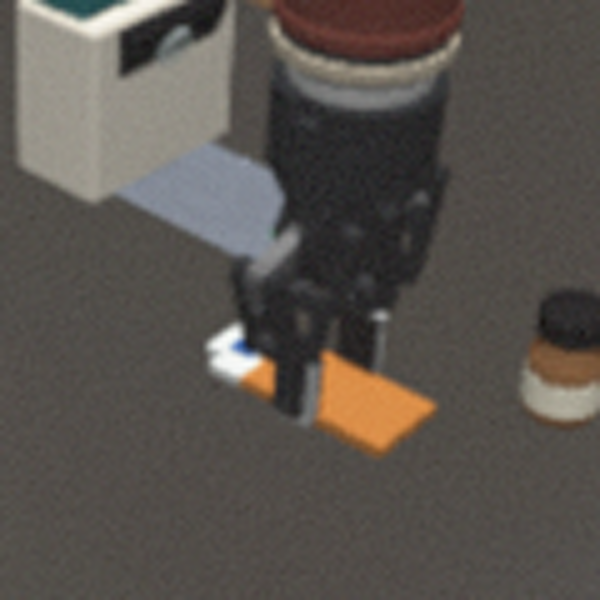

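```bash
python3 st.py .5499 .1961 .2535 -94.5
```

```text
t 16.8 tcp [ 0.6553 -0.0157  0.2535] a -92.47 z [-0.0041  0.0013 -1.    ] gp [ 0.6547 -0.0155  0.0985] F [-0.45  0.43 -0.66] op 0.0422
shift(tool) [-0.207   0.1144  0.0007] turn [0.24 0.06 2.03]
```

drive_tool([
  [0.035, -0.015, 0.0083, 0, 0.2, 0, 0],
  [0.035, -0.025, 0.0138, 0, 0, 0, 0],
  [0.035, -0.03, 0.0166, 0, 0, 0, 0],
  [0.035, -0.03, 0.0166, 0, 0, 0, 0],
  [0.035, -0.03, 0.0166, 0, 0, 0, 0],
  [0.035, -0.03, 0.0166, 0, 0, 0, 0],
  [0.035, -0.025, 0.0138, 0, 0, 0, 0],
  [0.035, -0.015, 0.0083, 0, 0, 0, 0],
  [0.035, -0.007, 0.0038, 0, 0, 0, 2.0],
  [0.035, 0, 0, 0, 0, 0, 0],
])

```text
time_s: 17.8
tcp_pos: [0.5496, 0.1972, 0.2545]
tcp_rot: [-0.68, 0.734, -0.0, 0.001]
ft_force: [-0.4, -0.3, -0.2]
opening: 0.0428
```

drive_tool([
  [0.035, 0, 0, 0, 0, 0, 0],
  [0.035, 0, 0, 0, 0, 0, 0],
  [0.035, 0, 0, 0, 0, 0, 0],
])

```text
time_s: 18.1
tcp_pos: [0.5509, 0.1953, 0.2549]
tcp_rot: [-0.679, 0.734, -0.0, 0.001]
ft_force: [-0.4, -0.2, 0.5]
opening: 0.0429
```

```bash
python3 look.py 12 0,0,0,0; python3 st.py .5499 .1961 .2535 -94.5;  python3 - <<'E'
from h import *
s=pickle.load(open("scene12.pkl","rb"))
u0,v0,u1,v1=260,90,400,210
a=cv2.resize(s["frame"][v0:v1,u0:u1,::-1],None,fx=5,fy=5,interpolation=cv2.INTER_CUBIC)
cv2.imwrite("pics/tip12.png",a)
E
```

```text
18.2 [0.5509 0.1954 0.255 ] [-0.679  0.734 -0.     0.001] [-0.59 -0.46 -0.53] 0.042664630194058556
t 18.2 tcp [0.5509 0.1954 0.255 ] a -94.51 z [ 1.9e-03  8.0e-04 -1.0e+00] gp [0.5512 0.1956 0.1   ] F [-0.59 -0.46 -0.53] op 0.0427
shift(tool) [-0.0006  0.001   0.0015] turn [-0.11  0.05 -0.01]
```

View pics/tip12.png

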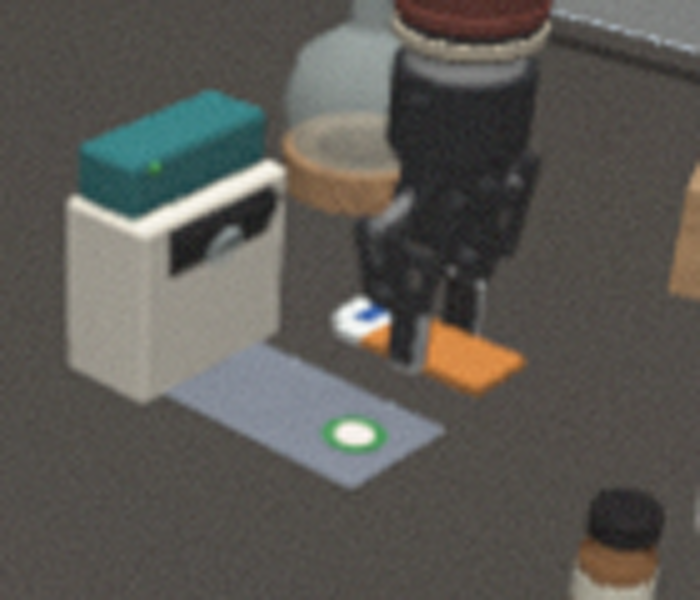

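View pics/top12.png

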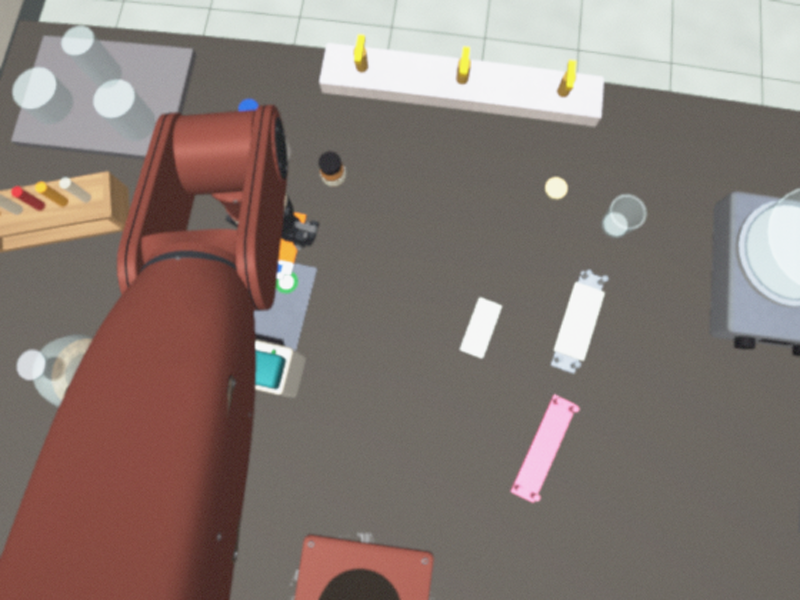

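Run:
```python
from fit import *
s=pickle.load(open("scene12.pkl","rb")); f=s["frame"].astype(float)
th=np.radians(175.5); off=6; c=np.array([.5512,.1956])+off*1e-3*np.array([np.cos(th),np.sin(th)])
def P(x,y,z): return [c[0]+x*np.cos(th)-y*np.sin(th),c[1]+x*np.sin(th)+y*np.cos(th),z]
zb=.255-.1726
print("zb",zb,"label",np.round(P(.041,0,0),4),"clear",np.round(P(-.055,0,0),4))
im=cv2.resize(s["frame"][90:210,260:400,::-1],None,fx=5,fy=5,interpolation=cv2.INTER_CUBIC)
T=lambda X:np.round((project(s,X)-[260,90]+.5)*5-.5).astype(int)
for pl in ([P(-.055,-.0225,zb+.006),P(.055,-.0225,zb+.006),P(.055,.0125,zb+.006),P(.045,.0125,zb+.006),P(.045,.0225,zb+.006),P(-.055,.0225,zb+.006)],[P(.027,-.0225,zb+.006),P(.027,.0225,zb+.006)],[P(.034,-.011,zb+.006),P(.048,-.011,zb+.006),P(.048,.011,zb+.006),P(.034,.011,zb+.006)]):
    cv2.polylines(im,[T(pl).reshape(-1,1,2)],True,(0,255,0),1)
t=np.linspace(0,6.28,40)
for r in(.02,): cv2.polylines(im,[T(np.c_[.503+r*np.cos(t),.1998+r*np.sin(t),0*t+.004]).reshape(-1,1,2)],True,(0,0,255),1)
cv2.imwrite("pics/ov.png",im)
s=pickle.load(open("top12.pkl","rb"))
im=cv2.resize(s["frame"][130:230,150:250,::-1],None,fx=5,fy=5,interpolation=cv2.INTER_CUBIC)
T=lambda X:np.round((project(s,X)-[150,130]+.5)*5-.5).astype(int)
cv2.polylines(im,[T([P(-.055,-.0225,zb+.006),P(.055,-.0225,zb+.006),P(.055,.0225,zb+.006),P(-.055,.0225,zb+.006)]).reshape(-1,1,2)],True,(0,255,0),1)
cv2.polylines(im,[T([P(.027,-.0225,zb+.006),P(.027,.0225,zb+.006)]).reshape(-1,1,2)],True,(0,255,0),1)
cv2.polylines(im,[T(np.c_[.503+r*np.cos(t),.1998+r*np.sin(t),0*t+.004]).reshape(-1,1,2)],True,(0,0,255),1)
cv2.imwrite("pics/ov2.png",im)
```

```text
zb 0.0824 label [0.5043 0.1993 0.    ] clear [0.6    0.1918 0.    ]
```

View pics/ov.png

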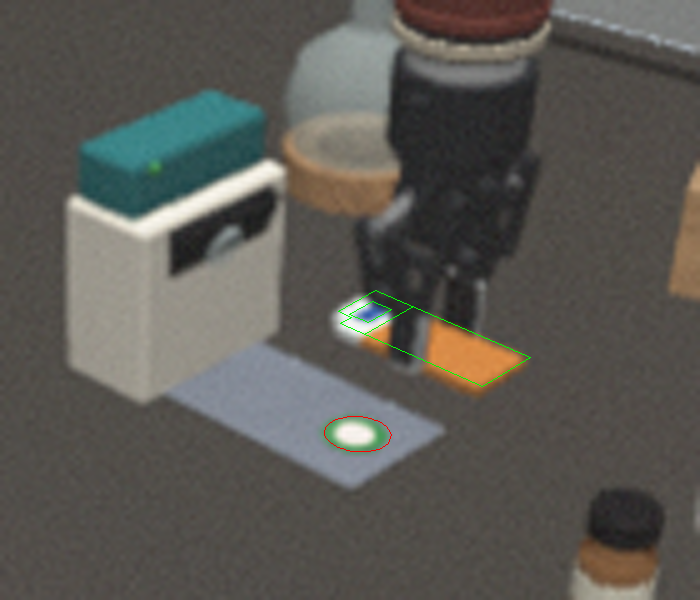

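View pics/ov2.png

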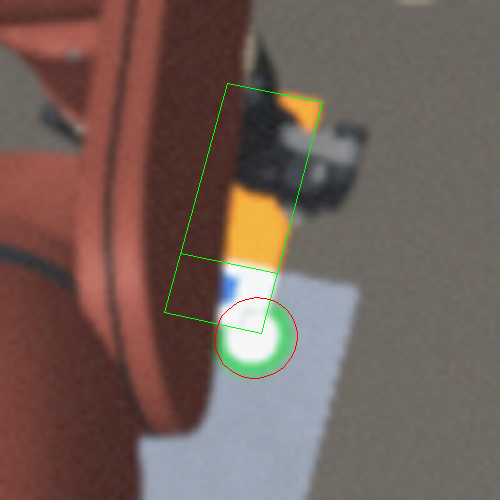

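```bash
python3 -c "
from station import robot
print(robot.read_state()['opening']); print(robot.finish_job())"
```

```text
0.042664630194058556
the job is handed in; nothing more can be done
None
```

The separator sheet is on the rack's plate and released. The loose amber plate is held at the reader, and I handed the job in at about 18 s of the 54 s allowed.

- **Sheet:** in the scene camera it fitted within about 1 mm and 0.3° of the rack's plate. The fit residual was high because the posts cover part of the sheet. It sits between the posts with even gaps.
- **Loose plate:** the first grasp failed. The fingers closed over the top of the plate and dragged it about 9 mm along the bench. I measured it again, went about 4 mm lower and gripped it by the amber part, at about x = −6 to −8 mm in the plate's frame.
- **At the reader:** the plate is about 82 mm up, and the tool is within about 0.15° of straight down. The notch end is the frosted end, and it points at the console with the label up. The label centre is about 1–3 mm from the mark's centre. The model outline drawn over both camera pictures agreed within about 3 mm, and the opening of 42.7 mm shows the plate still gripped.
- **Limits of the checks:** the two cameras disagreed by 2–4 mm on absolute positions, which is inside the tolerances. The bystanders I could see in the last pictures had not visibly moved. I judged that by eye, and the arm partly hid the wash bottle in the top view.

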